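# Unlock the fork striker and hold its hammer drawn

### The job

Pull the transit block straight up off the fork striker's stop post and set it down in the empty metal tray. Then push the upright cocking post at the tail of the sprung hammer lever back, past the click of the ratchet pawl and on until the lever is right back by the stop post, where the pawl no longer carries it. Finish while still holding it back there against the spring, so that the unloaded pawl can be lifted for the blow, and leave everything else on the shelf where it is.

Things in the scene. Friction and masses are not known exactly. Their poses are not given: they have to be found in the camera images.
- striker: Fork striker, fixed: grey base plate, 165 mm along its x, 200 mm along its y (-120 to +80), 12 mm thick. Origin on the shelf surface, z up. A hammer lever turns over the plate; ratchet disc and pawl lie under it, pawl on the -x side at y 25 to 80 mm, below 50 mm. Pins on the plate: front stop, 52 mm tall, at (-12, -50) mm; spring anchor, 66 mm tall, at (49, 48) mm.
- lever_pivot (a point): On the lever's vertical pivot axis, 46 mm above the shelf, at (0, 30) mm in the striker's frame. The aluminium lever bar is 12 mm wide, 40 to 52 mm above the shelf; at rest it lies along the striker's y at x = 0: tail to y = -92 mm, other end at +170 mm with an upright rod and a rubber hammer head, up to 148 mm high, facing the mounted fork.
- stop_post (a point): Top centre of the fixed steel stop post, 16 x 14 mm, 52 mm above the shelf, at (54, -40) mm in the striker's frame. It ends the lever's swing, and carries the transit block at the start.
- transit_block: Loose black plastic block, 60 (x) x 26 (y) x 50 mm high, 50 to 80 g, hollow below. Origin: centre of its underside. It starts snapped over the stop post, underside on the base plate, axes parallel to the striker's, blocking the lever. The post is inside at block x = +15 mm. Two sprung balls hold it: 10 to 14 N straight up frees it; clear after 40 mm. Pinch the long sides near x = +12 mm.
- tray: Empty fixed steel tray, outside 170 mm along its x, 130 mm along its y, 25 mm high, walls and floor 4 to 5 mm. Origin at the centre of its underside, z up.
- cocking_post (a point): On the axis of the upright steel cocking post on the lever's tail, 72 mm above the shelf; moves with the lever, 110 mm from the pivot axis. The post is round, 12 mm thick, 15 mm at its knurled head, and stands from 52 to 92 mm above the shelf. At rest it is at (0, -80) mm in the striker's frame; push it towards the striker's +x, on an arc about the pivot.
- hammer_arm (a joint): Lever swing, rad: 0 at rest, grows as the tail goes to the striker's +x (counter-clockwise from above), 0.50 at the stop post (cocking post moved 53 mm along +x, 13 mm along +y). A spring drives it back: about 5 N at the cocking post at rest, 11 N at 0.50. The pawl clicks in near 0.37; if let go later, the lever rests on the pawl near 0.35. The block stops it at about 0.05.
- pawl (a joint): Lift of the ratchet pawl, rad: 0 = down; it rises to about 0.1 as the tooth passes under it and snaps back to 0 at the click.
- resonance_box: Fixed hollow pine resonance box, 90 x 180 x 60 mm, with a steel tuning fork mounted upright in the middle of its top, reaching 213 mm above the shelf. Origin at the centre of its underside. Leave alone.
- resonator: Loose brass Helmholtz resonator, a sphere of 84 mm diameter on a small foot with a neck on top, 108 mm tall. Origin under its centre. Leave alone.
- fork_stand: Fixed slotted walnut stand, 60 x 190 mm, 45 mm high, with three slots along its y. Origin at the centre of its underside.
- fork_a: Loose steel tuning fork upright in the stand's +y end slot, reaching 162 mm above the shelf. Origin at the bottom of its yoke, on the stand's top. Leave alone.
- fork_b: Loose steel tuning fork upright in the stand's middle slot, reaching 187 mm above the shelf. Origin as for fork_a. Leave alone.
- mallet: Loose mallet lying along its y, 230 mm long, wooden stick, grey rubber head 36 mm thick and 45 mm wide at its +y end. Origin on the shelf below its middle. Leave alone.
- cork_stopper: Loose squat cork stopper, 40 mm wide, 28 mm high, by the empty (-y) end slot of the stand. Leave alone.
- mass_rider: Loose small brass clamp weight for a fork prong, 26 x 20 x 22 mm, with a steel screw. Leave alone.
- level_meter: Loose hand-held sound level meter lying flat, 165 x 62 x 26 mm, its microphone along its +x to 138 mm from the middle. Leave alone.
Not all that is in view belongs to the job. There is more than one size of the transit_block; the job needs the largest.

How it is judged:
By the outcome, as a careful person would: the job done as asked, in the order asked, and still so for the second after the job is handed in, while the arm keeps its last pose, push and grip.
It also fails if it takes over 54 s, if anything falls off the work surface, if the arm or the gripper's body presses on something with over 40 N, if the wrist force passes 120 N, or if a joint passes its speed limit or range.

### The arm

A 6-joint arm with a two-finger parallel gripper is mounted at the origin on the work surface. World frame = base frame: x ahead of the robot, y to its left, z up, the work surface at z = 0. Lengths are in m, angles in rad, forces in N, time in s.
With the tool pointing down it reaches from about 0.3 to 0.775 m from the base axis. Payload 14.6 kg.
Tool frame: the origin (TCP) lies at the very end of the fingers, on their centre line; the grasp point (between the pads) lies 19 mm behind it; z points along the fingers, y is the direction in which the jaws open and shut (so a half turn about z gives the same grasp; the last joint's range is limited). The gripper opens to 94 mm and grips with 3 to 60 N. Pads are 16 mm wide; open, the fingers measure 119 mm over their backs; the gripper's body (75 mm by 177 mm) begins 78 mm behind the grasp point.
Start: joints at [1.168, 0.3, 1.521, -0, 1.321, -0.067], TCP at [0.181, 0.519, 0.205] pointing down, gripper open.
Joint ranges: [-3.03, 3.03], [-0.79, 2.21], [0.23, 2.52], [-1.04, 4.18], [0, 3.07], [-2.55, 2.55]. Speed limits (rad/s): [2.22, 2.22, 2.57, 3.14, 3.14, 3.14].

### API

Orientations are given as [roll, pitch, yaw] about the fixed x, y, z axes, in that order (R = Rz(yaw) Ry(pitch) Rx(roll)).
In Python, from station import ctrl, vision, ticket gives the robot as it stands.
- The arm moves only by the tool step_arm, never from a script. Its argument "steps" is a list of rows, each an object of numbers: "x", "y", "z": the shift along the tool's x, y, z in m; "ax", "ay", "az": the turn, a rotation vector about the tool's x, y, z in degrees; "claw": the finger opening in m, from 0 to 0.094. A call has 1 to 5 rows; each row shifts and turns the pose as measured when the row begins, along the tool's axes as they then stand; what a row does not reach is not made up. A row lasts 1/12 s, in which the tool goes at most 41.7 mm and 7.16 degrees, less where a joint would pass 70% of its speed; a pose out of reach is approached as far as the arm can. A call with a gripper value outside its range is refused whole. The fingers move at their own pace and stop on an object; "grip_force" is the grip in N (left out, the last holds). Time passes only in rows, so rows that do not move let the fingers close. It gives the time, the measured TCP pose, the force and the opening at its end, in the units of the state.
- ctrl.get_obs(): the state, without advancing time (a new reading comes with each control period).
- vision.camera(name): name is "scene" or "top" or "wrist"; returns (picture, depth): 480x640x3 uint8, red, green, blue; 480x640 float32, m along the optical axis (not along the pixel's ray), 0 where there is no reading.
- vision.camera_params(name): a dict with "fov_y" (degrees; the focal length in pixels is half the picture's height over the tangent of half this angle, whatever the lens; pixels are square), "cx", "cy" (the principal point, pixels), "origin" and "attitude" of the camera in the world; the wrist camera has in their place "mount" (4x4, takes a point from camera to tool coordinates, whose origin is the TCP and whose axes are the flange's). Camera axes: x right, y up, looking along -z (the intrinsics and any distortion apply to the point x, -y, -z); pixel columns grow to the right and rows downward; lengths in m; the calibration is good to about 2 mm. A picture is of the moment at which its call begins: read the wrist's pose just before it. camera_params takes no time and is no camera call.
- ticket.hand_in(): hands the job in, once; it reports no verdict.
The state is a dict: "time_s": time; "qpos": joint angles; "joint_vel": joint speeds; "tau": joint torques, N m; "ee_pos": TCP position; "eef_rot": TCP orientation; "force": force on the tool from outside, world axes, zero at the start; "moment": the same for the moment, N m; "grip_width": finger opening in m.
Only numpy, scipy, OpenCV 4.12 (cv2) and the standard library are available. Lean on these libraries where they do the work, as an engineer would, in place of code of your own. Each camera call takes 0.05 s, during which the arm holds its last target.

## Working session

There is one attempt and no reset: what is moved stays moved. The work goes in short steps, Python scripts to look and compute and a tool call to move; the robot and the scene stay as the last step left them, time stands still between calls to the robot, and variables do not carry over. Pictures are saved under pics/ and viewed, and the job is handed in when it is done.

Besides the shell and the picture viewer there is one more tool, called by a JSON object that holds its "method" and its "body", one argument or row to a line. step_arm: Moves the arm, as the interface text tells. Its arguments: {"type":"object","properties":{"steps":{"type":"array"},"grip_force":{"type":"number"}},"required":["steps"]}

```bash
ls; mkdir -p pics; python3 - <<'E'
from station import ctrl, vision
import cv2, numpy as np, json
for n in ["scene","top"]:
    p,d=vision.camera(n); cv2.imwrite(f"pics/{n}0.png",p[:,:,::-1]); np.save(f"{n}_d.npy",d); np.save(f"{n}_p.npy",p)
    print(n,vision.camera_params(n))
print(vision.camera_params("wrist")); print(ctrl.get_obs())
E
```

```text
pics
scene {'fov_y': 47.84564378509772, 'cx': 317.1277155619795, 'cy': 231.6527460261924, 'origin': array([0.96791303, 0.64583566, 0.83206992]), 'attitude': array([ 0.78427467, -0.01642197,  2.65464083])}
top {'fov_y': 57.070730787472726, 'cx': 321.8838643380589, 'cy': 243.59111457393007, 'origin': array([ 0.46394742, -0.01123377,  0.89938467]), 'attitude': array([ 0.15346268, -0.03647829, -1.54461571])}
{'fov_y': 62.81822201560761, 'cx': 321.09975969934186, 'cy': 240.01702308462333, 'mount': array([[-5.04632368e-04,  9.57513097e-01,  2.88389346e-01,
         8.46654004e-02],
       [ 9.99999869e-01,  5.08418485e-04,  6.17739349e-05,
        -1.17602155e-03],
       [-8.74731227e-05,  2.88389340e-01, -9.57513228e-01,
        -1.78623240e-01],
       [ 0.00000000e+00,  0.00000000e+00,  0.00000000e+00,
         1.00000000e+00]])}
{'time_s': 0.1, 'qpos': array([ 1.16843080e+00,  3.00380179e-01,  1.52151867e+00,  1.85121270e-05,
        1.32069034e+00, -6.66236698e-02]), 'joint_vel': array([ 0.0009938 , -0.0003097 , -0.00186508, -0.00042283, -0.00119178,
       -0.00077086]), 'tau': array([ 3.28467686e-04, -5.32638180e+01, -3.53286767e+01,  7.09886360e-02,
        2.34214577e-02, -5.71043961e-05]), 'ee_pos': array([0.18112754, 0.51907331, 0.2049626 ]), 'eef_rot': array([-3.14059953e+00, -8.42351350e-05,  2.80584617e+00]), 'force': array([ 0.64429207,  0.13259702, -0.31043193]), 'moment': array([0.02502367, 0.03045273, 0.03404967]), 'grip_width': 0.09378917090241454}
```

View pics/scene0.png

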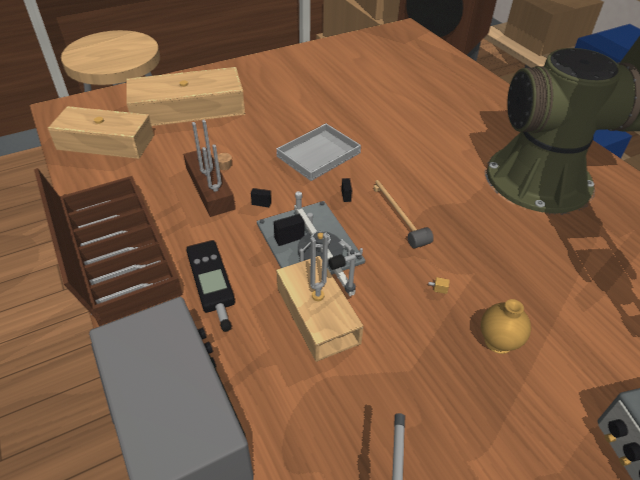

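View pics/top0.png

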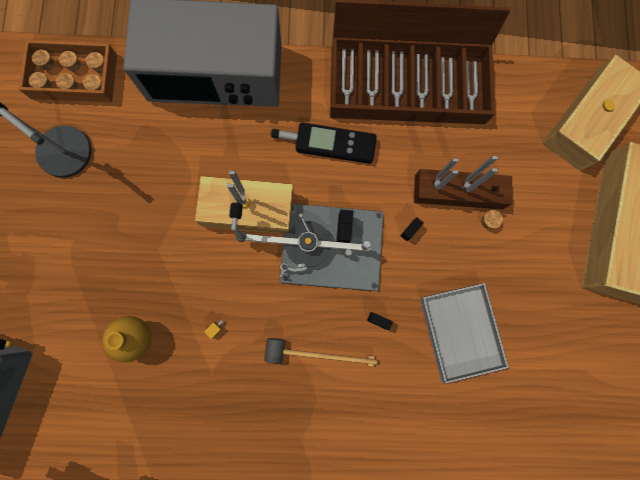

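```bash
cat > h.py <<'E'
import numpy as np, cv2
from scipy.spatial.transform import Rotation as R
from station import ctrl, vision
def cam(n,obs=None):
    c=vision.camera_params(n)
    f=240/np.tan(np.radians(c["fov_y"]/2))
    if n=="wrist":
        o=obs or ctrl.get_obs()
        T=np.eye(4);T[:3,:3]=R.from_euler("xyz",o["eef_rot"]).as_matrix();T[:3,3]=o["ee_pos"]
        T=T@c["mount"]
    else:
        T=np.eye(4);T[:3,:3]=R.from_euler("xyz",c["attitude"]).as_matrix();T[:3,3]=c["origin"]
    return f,c["cx"],c["cy"],T
def onz(C,uv,z):
    f,cx,cy,T=C; uv=np.atleast_2d(uv).astype(float)
    d=np.c_[(uv[:,0]-cx)/f,-(uv[:,1]-cy)/f,-np.ones(len(uv))]@T[:3,:3].T
    return T[:3,3]+d*((z-T[2,3])/d[:,2])[:,None]
def cloud(C,D):
    f,cx,cy,T=C; v,u=np.mgrid[:480,:640]
    p=np.stack([(u-cx)/f*D,-(v-cy)/f*D,-D],-1)
    return p@T[:3,:3].T+T[:3,3]
def proj(C,P):
    f,cx,cy,T=C; q=(np.atleast_2d(P)-T[:3,3])@T[:3,:3]
    return np.c_[cx+f*q[:,0]/-q[:,2],cy-f*q[:,1]/-q[:,2]]
E
python3 - <<'E'
from h import *
C=cam("top");D=np.load("top_d.npy");p=np.load("top_p.npy");P=cloud(C,D)
for u,v in [(300,330),(400,300),(150,250),(560,420),(330,270),(345,226),(345,215),(465,330)]: print(u,v,P[v,u].round(4))
im=cv2.resize(p[190:310,190:400,::-1],None,fx=3.8,fy=3.8,interpolation=cv2.INTER_CUBIC);cv2.imwrite("pics/c1.png",im)
im=cv2.resize(p[270:400,360:530,::-1],None,fx=4,fy=4,interpolation=cv2.INTER_CUBIC);cv2.imwrite("pics/c2.png",im)
E
```

```text
300 330 [ 4.278e-01 -1.200e-03  1.000e-04]
400 300 [ 0.4928 -0.2025  0.    ]
150 250 [0.5795 0.3075 0.0018]
560 420 [ 2.657e-01 -5.211e-01  4.000e-04]
330 270 [ 0.5487 -0.0578  0.0125]
345 226 [ 0.6304 -0.0824  0.0608]
345 215 [ 0.6518 -0.0818  0.0627]
465 330 [ 0.4362 -0.3336  0.0041]
```

View pics/c1.png

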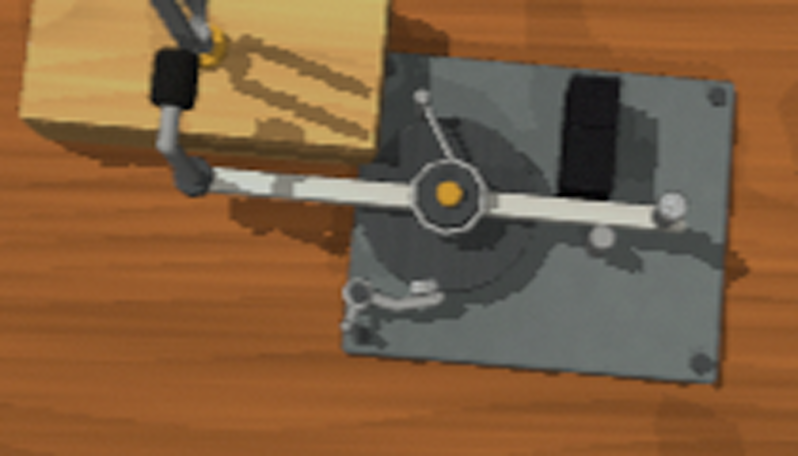

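View pics/c2.png

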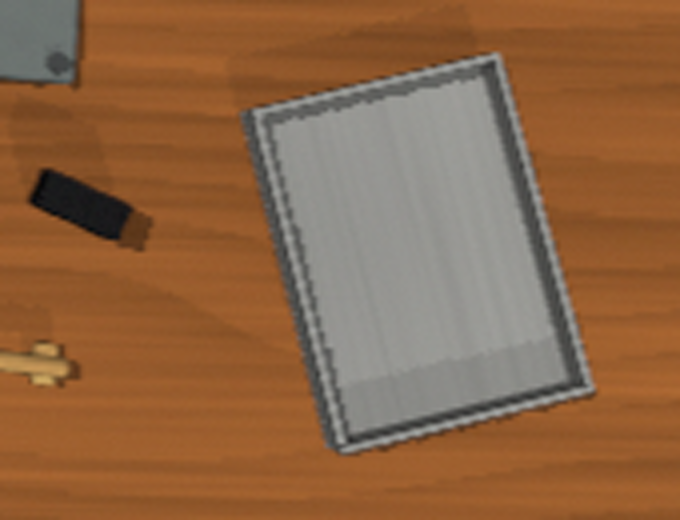

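```bash
python3 - <<'E'
from h import *
C=cam("top");D=np.load("top_d.npy");P=cloud(C,D)
f=lambda L,s,ox,oy:[((u+.5)/s-.5+ox,(v+.5)/s-.5+oy) for u,v in L]
W=onz(C,f([(735,84),(717,384),(344,353)],3.8,190,190),.012);print(W.round(4), np.linalg.norm(W[0]-W[1]),np.linalg.norm(W[1]-W[2]))
S=np.array([(.0825,-.12),(-.0825,-.12),(-.0825,.08)])
def fit(S,W):
    s=S-S.mean(0);w=W-W.mean(0);a=np.arctan2((s[:,0]*w[:,1]-s[:,1]*w[:,0]).sum(),(s*w).sum())
    M=np.array([[np.cos(a),-np.sin(a)],[np.sin(a),np.cos(a)]]);t=W.mean(0)-M@S.mean(0);return a,M,t
a,M,t=fit(S,W[:,:2]);print("striker",a,t,(W[:,:2]-S@M.T-t).round(4))
print("pivot px/xy",onz(C,f([(449,193)],3.8,190,190),.06), M@[0,.03]+t)
# block top from depth
sel=(P[...,2]>.055)&(P[...,2]<.066)
loc=(P[...,:2]-t)@M
m=sel&(abs(loc[...,0]-.039)<.045)&(abs(loc[...,1]+.04)<.028)
q=loc[m];print("block",m.sum(),cv2.minAreaRect((q*1000).astype(np.float32)),np.median(P[m][:,2]),q.min(0),q.max(0))
m=(P[...,2]>.068)&(P[...,2]<.1)&(abs(loc[...,0])<.025)&(abs(loc[...,1]+.08)<.025)
print("post",m.sum(),loc[m].mean(0),P[m][:,2].max())
c=onz(C,f([(247,108),(499,54),(596,391),(340,453)],4,360,270),.025);print("tray",c.round(4),c.mean(0), [np.linalg.norm(c[i]-c[i-1]) for i in range(4)])
print("block c",M@[.039,-.04]+t,"grasp",M@[.051,-.04]+t,"cock",M@[0,-.08]+t)
E
```

```text
[[ 0.6728 -0.1649  0.012 ]
 [ 0.5099 -0.1561  0.012 ]
 [ 0.5206  0.0415  0.012 ]] 0.16318208628779732 0.19782969820640547
striker -0.05420120968389974 [ 0.5981125  -0.04140411] [[-0.0012  0.0008]
 [ 0.0006  0.0007]
 [ 0.0005 -0.0015]]
pivot px/xy [[ 0.59993671 -0.01114976  0.06      ]] [ 0.59973774 -0.01144817]
block 426 ((32.572044372558594, -40.60865020751953), (72.44342041015625, 42.328189849853516), 9.508140563964844) 0.06240329363158997 [-0.00506814 -0.06746538] [ 0.06725755 -0.02451984]
post 59 [-0.00276059 -0.07785986] 0.09564340350050515
tray [[ 0.4998 -0.24    0.025 ]
 [ 0.5303 -0.3676  0.025 ]
 [ 0.3673 -0.4105  0.025 ]
 [ 0.3355 -0.2838  0.025 ]] [ 0.43322081 -0.32548279  0.025     ] [np.float64(0.17011032335272), np.float64(0.1312213549205009), np.float64(0.16851690147867016), np.float64(0.13062725694182004)]
block c [ 0.63488824 -0.08345818] grasp [ 0.64687062 -0.08410828] cock [ 0.59377852 -0.12128663]
```

{"method": "step_arm", "body": {
  "steps": [
    {"z": -0.03},
    {"x": -0.02, "y": -0.014, "z": -0.03},
    {"x": -0.033, "y": -0.022},
    {"x": -0.033, "y": -0.022},
    {"x": -0.033, "y": -0.022}
  ]
}}

```text
validation failed for argument at $.st...
```

{"method": "step_arm", "body": {
  "steps": [
    {"x": -0.033, "y": -0.022},
    {"x": -0.033, "y": -0.022},
    {"x": -0.033, "y": -0.022},
    {"x": -0.033, "y": -0.022},
    {"x": -0.033, "y": -0.022}
  ]
}}

```text
validation failed for argument at $.st...
```

{"method": "step_arm", "body": {
  "steps": [
    {"x": 0, "y": 0, "z": -0.03, "ax": 0, "ay": 0, "az": 0, "claw": 0.094},
    {"x": -0.02, "y": -0.014, "z": -0.03, "ax": 0, "ay": 0, "az": 0, "claw": 0.094},
    {"x": -0.033, "y": -0.022, "z": 0, "ax": 0, "ay": 0, "az": 0, "claw": 0.094}
  ],
  "grip_force": 40
}}

```text
time_s: 0.35
ee_pos: [0.217, 0.4685, 0.264]
eef_rot: [-3.134, -0.001, 2.811]
force: [1.4, 0.2, 1.3]
grip_width: 0.094
```

{"method": "step_arm", "body": {
  "steps": [
    {"x": -0.033, "y": -0.022, "z": 0, "ax": 0, "ay": 0, "az": 0, "claw": 0.06},
    {"x": -0.033, "y": -0.022, "z": 0, "ax": 0, "ay": 0, "az": 0, "claw": 0.06},
    {"x": -0.033, "y": -0.022, "z": 0, "ax": 0, "ay": 0, "az": 0, "claw": 0.06},
    {"x": -0.033, "y": -0.022, "z": 0, "ax": 0, "ay": 0, "az": 0, "claw": 0.06},
    {"x": -0.033, "y": -0.022, "z": 0, "ax": 0, "ay": 0, "az": 0, "claw": 0.06}
  ]
}}

```text
time_s: 0.77
ee_pos: [0.34, 0.3044, 0.2651]
eef_rot: [-3.135, -0.001, 2.816]
force: [0.8, -0.4, -0.1]
grip_width: 0.0641
```

{"method": "step_arm", "body": {
  "steps": [
    {"x": -0.033, "y": -0.022, "z": 0, "ax": 0, "ay": 0, "az": 0, "claw": 0.06},
    {"x": -0.033, "y": -0.022, "z": 0, "ax": 0, "ay": 0, "az": 0, "claw": 0.06},
    {"x": -0.033, "y": -0.022, "z": 0, "ax": 0, "ay": 0, "az": 0, "claw": 0.06},
    {"x": -0.033, "y": -0.022, "z": 0, "ax": 0, "ay": 0, "az": 0, "claw": 0.06},
    {"x": -0.033, "y": -0.022, "z": 0, "ax": 0, "ay": 0, "az": 0, "claw": 0.06}
  ]
}}

```text
time_s: 1.18
ee_pos: [0.4646, 0.1379, 0.2656]
eef_rot: [-3.134, -0.001, 2.817]
force: [0.6, 0.5, 0.7]
grip_width: 0.0598
```

{"method": "step_arm", "body": {
  "steps": [
    {"x": 0, "y": 0, "z": 0, "ax": 0, "ay": 0, "az": 7.1, "claw": 0.06},
    {"x": 0, "y": 0, "z": 0, "ax": 0, "ay": 0, "az": 7.1, "claw": 0.06},
    {"x": 0, "y": 0, "z": 0, "ax": 0, "ay": 0, "az": 7.1, "claw": 0.06},
    {"x": 0, "y": 0, "z": 0, "ax": 0, "ay": 0, "az": 7.1, "claw": 0.06},
    {"x": 0, "y": 0, "z": 0, "ax": 0, "ay": 0, "az": 7.1, "claw": 0.06}
  ]
}}

```text
time_s: 1.6
ee_pos: [0.4683, 0.1294, 0.2633]
eef_rot: [-3.131, 0.003, 2.191]
force: [0.6, -0.4, -1.0]
grip_width: 0.0601
```

{"method": "step_arm", "body": {
  "steps": [
    {"x": 0, "y": 0, "z": 0, "ax": 0, "ay": 0, "az": 7.1, "claw": 0.06},
    {"x": 0, "y": 0, "z": 0, "ax": 0, "ay": 0, "az": 7.1, "claw": 0.06},
    {"x": 0, "y": 0, "z": 0, "ax": 0, "ay": 0, "az": 7.1, "claw": 0.06},
    {"x": 0, "y": 0, "z": 0, "ax": 0, "ay": 0, "az": 7.1, "claw": 0.06},
    {"x": 0, "y": 0, "z": 0, "ax": 0, "ay": 0, "az": 7.1, "claw": 0.06}
  ]
}}

```text
time_s: 2.02
ee_pos: [0.4677, 0.129, 0.2617]
eef_rot: [-3.131, 0.009, 1.566]
force: [-0.8, 0.2, 0.5]
grip_width: 0.0602
```

{"method": "step_arm", "body": {
  "steps": [
    {"x": 0, "y": 0, "z": 0, "ax": 0, "ay": 0, "az": 7.1, "claw": 0.06},
    {"x": 0, "y": 0, "z": 0, "ax": 0, "ay": 0, "az": 7.1, "claw": 0.06},
    {"x": 0, "y": 0, "z": 0, "ax": 0, "ay": 0, "az": 7.1, "claw": 0.06},
    {"x": 0, "y": 0, "z": 0, "ax": 0, "ay": 0, "az": 7.1, "claw": 0.06},
    {"x": 0, "y": 0, "z": 0, "ax": 0, "ay": 0, "az": 7.1, "claw": 0.06}
  ]
}}

```text
time_s: 2.43
ee_pos: [0.467, 0.1288, 0.2602]
eef_rot: [-3.136, 0.016, 0.941]
force: [0.2, -0.4, 0.2]
grip_width: 0.06
```

{"method": "step_arm", "body": {
  "steps": [
    {"x": 0, "y": 0, "z": 0, "ax": 0, "ay": 0, "az": 7.1, "claw": 0.06},
    {"x": 0, "y": 0, "z": 0, "ax": 0, "ay": 0, "az": 7.1, "claw": 0.06},
    {"x": 0, "y": 0, "z": 0, "ax": 0, "ay": 0, "az": 7.1, "claw": 0.06},
    {"x": 0, "y": 0, "z": 0, "ax": 0, "ay": 0, "az": 7.1, "claw": 0.06},
    {"x": 0, "y": 0, "z": 0, "ax": 0, "ay": 0, "az": 7.1, "claw": 0.06}
  ]
}}

```text
time_s: 2.85
ee_pos: [0.4663, 0.1287, 0.2587]
eef_rot: [3.137, 0.019, 0.316]
force: [-0.5, 0.6, -1.0]
grip_width: 0.0596
```

{"method": "step_arm", "body": {
  "steps": [
    {"x": 0, "y": 0, "z": 0, "ax": 0, "ay": 0, "az": 7.1, "claw": 0.06},
    {"x": 0, "y": 0, "z": 0, "ax": 0, "ay": 0, "az": 7.1, "claw": 0.06},
    {"x": 0, "y": 0, "z": 0, "ax": 0, "ay": 0, "az": 5.5, "claw": 0.06}
  ]
}}

```text
time_s: 3.1
ee_pos: [0.4659, 0.1286, 0.2578]
eef_rot: [3.13, 0.018, -0.036]
force: [0.1, 1.2, 0.6]
grip_width: 0.0604
```

{"method": "step_arm", "body": {
  "steps": [
    {"x": 0.025, "y": 0.028, "z": 0, "ax": 0, "ay": 0, "az": 0, "claw": 0.06},
    {"x": 0.025, "y": 0.028, "z": 0, "ax": 0, "ay": 0, "az": 0, "claw": 0.06},
    {"x": 0.025, "y": 0.028, "z": 0, "ax": 0, "ay": 0, "az": 0, "claw": 0.06},
    {"x": 0.025, "y": 0.028, "z": 0, "ax": 0, "ay": 0, "az": 0, "claw": 0.06},
    {"x": 0.025, "y": 0.028, "z": 0, "ax": 0, "ay": 0, "az": 0, "claw": 0.06}
  ]
}}

```text
time_s: 3.52
ee_pos: [0.586, -0.0171, 0.257]
eef_rot: [3.131, 0.019, -0.038]
force: [0.3, -0.4, 0.2]
grip_width: 0.0598
```

{"method": "step_arm", "body": {
  "steps": [
    {"x": 0.025, "y": 0.025, "z": 0.01, "ax": 0, "ay": 0, "az": 0, "claw": 0.06},
    {"x": 0.02, "y": 0.025, "z": 0.01, "ax": 0, "ay": 0, "az": 0, "claw": 0.06},
    {"x": 0, "y": 0, "z": 0, "ax": 0, "ay": 0, "az": 0, "claw": 0.06}
  ]
}}

```text
time_s: 3.77
ee_pos: [0.6323, -0.077, 0.2335]
eef_rot: [3.131, 0.021, -0.042]
force: [0.2, -0.1, 0.0]
grip_width: 0.0597
```

```bash
python3 - <<'E'
from h import *
o=ctrl.get_obs(); p,d=vision.camera("wrist"); cv2.imwrite("pics/w1.png",p[:,:,::-1]); np.savez("w1.npz",p=p,d=d)
print(o["ee_pos"],o["eef_rot"],o["time_s"])
a=-.0542;t=np.array([.5981,-.0414]);M=np.array([[np.cos(a),-np.sin(a)],[np.sin(a),np.cos(a)]])
C=cam("wrist",o);P=cloud(C,d)
loc=(P[...,:2]-t)@M
m=(abs(P[...,2]-.062)<.003)&(abs(loc[...,0]-.039)<.045)&(abs(loc[...,1]+.04)<.025)
q=loc[m];print("block",m.sum(),cv2.minAreaRect((q*1000).astype(np.float32)),np.median(P[m][:,2]))
m=(P[...,2]>.088)&(P[...,2]<.1)&(abs(loc[...,0])<.025)&(abs(loc[...,1]+.08)<.025)
print("post",m.sum(),(loc[m].min(0)+loc[m].max(0))/2,loc[m].min(0),loc[m].max(0))
print(proj(C,[list(M@[.039,-.04]+t)+[.062]]))
E
```

```text
[ 0.63231084 -0.07699893  0.23354681] [ 3.13102011  0.02059264 -0.04185252] 3.7667
block 1799 ((37.253353118896484, -41.789146423339844), (59.44807434082031, 25.40882682800293), 0.3236709535121918) 0.06148714996331933
post 215 [-0.00197469 -0.08128109] [-0.00947341 -0.08841287] [ 0.00552404 -0.07414932]
[[324.99034253 210.69366607]]
```

View pics/w1.png

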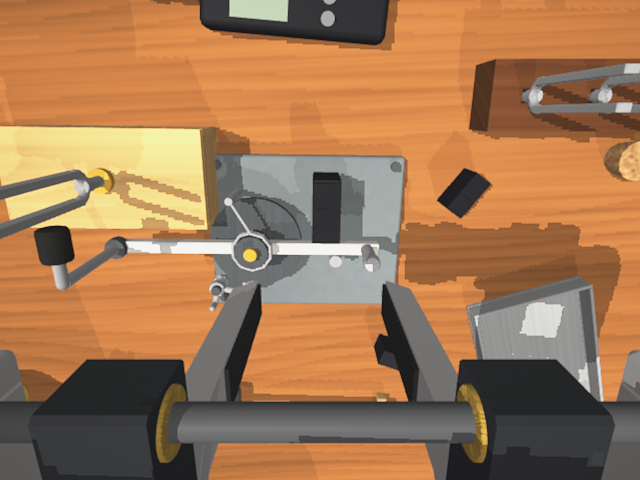

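```bash
cat >> h.py <<'E'
def to(x,y,z,yaw):
    o=ctrl.get_obs();Rc=R.from_euler("xyz",o["eef_rot"]);Rt=R.from_euler("xyz",[np.pi,0,yaw])
    print("shift(mm)",(Rc.inv().apply(np.array([x,y,z])-o["ee_pos"])*1e3).round(1),"in target frame",(Rt.inv().apply(np.array([x,y,z])-o["ee_pos"])*1e3).round(1),"rot",np.degrees((Rc.inv()*Rt).as_rotvec()).round(2), "F",o["force"].round(1),"t",o["time_s"])
E
python3 -c "
from h import *
to(.645,-.0856,.03,-.051)"
```

```text
shift(mm) [ 18.1   7.8 204.1] in target frame [ 14.    9.7 204.4] rot [0.59 1.17 0.56] F [-0.4 -0.5 -0.4] t 3.8167
```

{"method": "step_arm", "body": {
  "steps": [
    {"x": 0.015, "y": 0.009, "z": 0, "ax": 0.7, "ay": 1.3, "az": 0.6, "claw": 0.06},
    {"x": 0, "y": 0, "z": 0.035, "ax": 0, "ay": 0, "az": 0, "claw": 0.06},
    {"x": 0, "y": 0, "z": 0.035, "ax": 0, "ay": 0, "az": 0, "claw": 0.06},
    {"x": 0, "y": 0, "z": 0.035, "ax": 0, "ay": 0, "az": 0, "claw": 0.06},
    {"x": 0, "y": 0, "z": 0, "ax": 0, "ay": 0, "az": 0, "claw": 0.06}
  ]
}}

```text
time_s: 4.23
ee_pos: [0.6467, -0.0819, 0.1285]
eef_rot: [-3.139, -0.008, -0.051]
force: [-0.2, 0.9, -1.5]
grip_width: 0.0597
```

```bash
python3 - <<'E'
from h import *
o=ctrl.get_obs(); p,d=vision.camera("wrist"); cv2.imwrite("pics/w2.png",p[:,:,::-1])
to(.645,-.0856,.03,-.051)
a=-.0542;t=np.array([.5981,-.0414]);M=np.array([[np.cos(a),-np.sin(a)],[np.sin(a),np.cos(a)]])
C=cam("wrist",o);P=cloud(C,d)
loc=(P[...,:2]-t)@M
m=(abs(P[...,2]-.062)<.003)&(abs(loc[...,0]-.039)<.045)&(abs(loc[...,1]+.04)<.025)
q=loc[m];print("block",m.sum(),cv2.minAreaRect((q*1000).astype(np.float32)),np.median(P[m][:,2]))
E
```

```text
shift(mm) [ -4.1   3.9 102.6] in target frame [ -2.9   3.7 102.7] rot [-0.13 -0.68  0.01] F [0.4 1.1 0.5] t 4.2833
block 3254 ((37.1244010925293, -41.44609069824219), (25.952817916870117, 60.30373001098633), 89.50928497314453) 0.06145588663839591
```

View pics/w2.png

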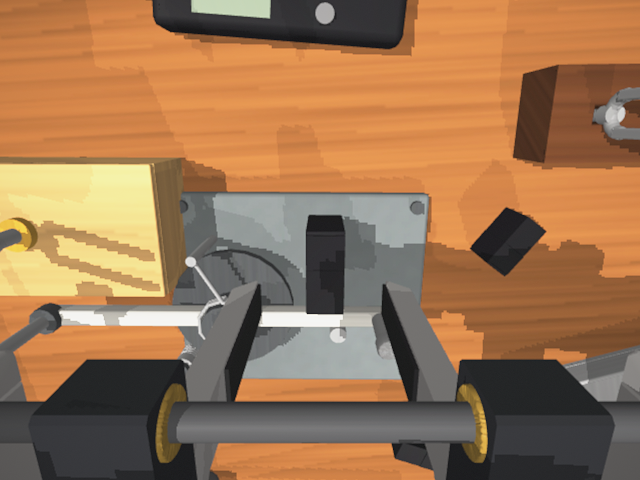

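{"method": "step_arm", "body": {
  "steps": [
    {"x": -0.003, "y": 0.004, "z": 0.03, "ax": 0, "ay": -0.7, "az": 0, "claw": 0.06},
    {"x": 0, "y": 0, "z": 0.03, "ax": 0, "ay": 0, "az": 0, "claw": 0.06},
    {"x": 0, "y": 0, "z": 0.02, "ax": 0, "ay": 0, "az": 0, "claw": 0.06},
    {"x": 0, "y": 0, "z": 0, "ax": 0, "ay": 0, "az": 0, "claw": 0.06}
  ]
}}

```text
time_s: 4.62
ee_pos: [0.6498, -0.084, 0.0632]
eef_rot: [-3.141, -0.014, -0.048]
force: [-0.6, -0.0, -0.6]
grip_width: 0.0602
```

```bash
python3 -c "
from h import *
to(.645,-.0850,.03,-.054)"
```

```text
shift(mm) [-5.2  1.2 33.1] in target frame [-4.8  1.2 33.2] rot [-0.03 -0.78  0.34] F [-0.6 -0.  -0.6] t 4.6167
```

{"method": "step_arm", "body": {
  "steps": [
    {"x": -0.005, "y": 0.001, "z": 0, "ax": 0, "ay": -0.8, "az": 0.3, "claw": 0.06},
    {"x": 0, "y": 0, "z": 0, "ax": 0, "ay": 0, "az": 0, "claw": 0.06}
  ]
}}

```text
time_s: 4.78
ee_pos: [0.6461, -0.0843, 0.0684]
eef_rot: [-3.142, -0.003, -0.053]
force: [0.0, 0.2, 0.1]
grip_width: 0.06
```

```bash
python3 -c "
from h import *
to(.645,-.0850,.03,-.054)"
```

```text
shift(mm) [-1.2  0.8 38.4] in target frame [-1.   0.8 38.4] rot [-0.   -0.17  0.07] F [0.  0.2 0.1] t 4.7833
```

{"method": "step_arm", "body": {
  "steps": [
    {"x": -0.002, "y": 0.001, "z": 0.013, "ax": 0, "ay": -0.3, "az": 0, "claw": 0.06},
    {"x": -0.001, "y": 0, "z": 0.013, "ax": 0, "ay": -0.3, "az": 0, "claw": 0.06},
    {"x": -0.001, "y": 0, "z": 0.01, "ax": 0, "ay": -0.2, "az": 0, "claw": 0.06},
    {"x": 0, "y": 0, "z": 0, "ax": 0, "ay": 0, "az": 0, "claw": 0.06}
  ]
}}

```text
time_s: 5.12
ee_pos: [0.6443, -0.0853, 0.0361]
eef_rot: [3.14, 0.003, -0.053]
force: [-0.2, -0.4, -0.6]
grip_width: 0.0599
```

```bash
python3 -c "
from h import *
to(.645,-.0850,.03,-.054)"
```

```text
shift(mm) [ 0.7 -0.3  6.1] in target frame [ 0.7 -0.3  6.1] rot [0.07 0.2  0.08] F [-0.2 -0.4 -0.6] t 5.1167
```

Good. Drop the last bit, then close.

{"method": "step_arm", "body": {
  "steps": [
    {"x": 0.001, "y": 0, "z": 0.005, "ax": 0, "ay": 0.1, "az": 0, "claw": 0.06},
    {"x": 0, "y": 0, "z": 0, "ax": 0, "ay": 0, "az": 0, "claw": 0.0},
    {"x": 0, "y": 0, "z": 0, "ax": 0, "ay": 0, "az": 0, "claw": 0.0},
    {"x": 0, "y": 0, "z": 0, "ax": 0, "ay": 0, "az": 0, "claw": 0.0},
    {"x": 0, "y": 0, "z": 0, "ax": 0, "ay": 0, "az": 0, "claw": 0.0}
  ],
  "grip_force": 40
}}

```text
time_s: 5.53
ee_pos: [0.6453, -0.0854, 0.0299]
eef_rot: [3.141, 0.003, -0.053]
force: [-0.0, 0.1, -0.1]
grip_width: 0.037
```

{"method": "step_arm", "body": {
  "steps": [
    {"x": 0, "y": 0, "z": 0, "ax": 0, "ay": 0, "az": 0, "claw": 0.0},
    {"x": 0, "y": 0, "z": 0, "ax": 0, "ay": 0, "az": 0, "claw": 0.0},
    {"x": 0, "y": 0, "z": 0, "ax": 0, "ay": 0, "az": 0, "claw": 0.0}
  ]
}}

```text
time_s: 5.78
ee_pos: [0.6455, -0.085, 0.0304]
eef_rot: [3.141, 0.002, -0.053]
force: [0.3, -0.3, -0.3]
grip_width: 0.026
```

{"method": "step_arm", "body": {
  "steps": [
    {"x": 0, "y": 0, "z": 0, "ax": 0, "ay": 0, "az": 0, "claw": 0.0},
    {"x": 0, "y": 0, "z": -0.005, "ax": 0, "ay": 0, "az": 0, "claw": 0.0},
    {"x": 0, "y": 0, "z": -0.005, "ax": 0, "ay": 0, "az": 0, "claw": 0.0},
    {"x": 0, "y": 0, "z": -0.005, "ax": 0, "ay": 0, "az": 0, "claw": 0.0}
  ]
}}

```text
time_s: 6.12
ee_pos: [0.6446, -0.085, 0.0447]
eef_rot: [3.141, 0.005, -0.053]
force: [1.0, -0.4, -0.5]
grip_width: 0.0257
```

{"method": "step_arm", "body": {
  "steps": [
    {"x": 0, "y": 0, "z": -0.005, "ax": 0, "ay": 0, "az": 0, "claw": 0.0},
    {"x": 0, "y": 0, "z": -0.005, "ax": 0, "ay": 0, "az": 0, "claw": 0.0}
  ]
}}

```text
time_s: 6.28
ee_pos: [0.645, -0.0852, 0.0566]
eef_rot: [3.141, 0.004, -0.053]
force: [0.4, 0.7, -0.9]
grip_width: 0.0261
```

{"method": "step_arm", "body": {
  "steps": [
    {"x": 0, "y": 0, "z": -0.01, "ax": 0, "ay": 0, "az": 0, "claw": 0.0},
    {"x": 0, "y": 0, "z": -0.01, "ax": 0, "ay": 0, "az": 0, "claw": 0.0},
    {"x": 0, "y": 0, "z": -0.015, "ax": 0, "ay": 0, "az": 0, "claw": 0.0},
    {"x": 0, "y": 0, "z": -0.02, "ax": 0, "ay": 0, "az": 0, "claw": 0.0},
    {"x": 0, "y": 0, "z": -0.02, "ax": 0, "ay": 0, "az": 0, "claw": 0.0}
  ]
}}

```text
time_s: 6.7
ee_pos: [0.6443, -0.0851, 0.1363]
eef_rot: [3.141, 0.006, -0.053]
force: [0.2, 0.5, 0.2]
grip_width: 0.0259
```

{"method": "step_arm", "body": {
  "steps": [
    {"x": 0, "y": 0, "z": -0.02, "ax": 0, "ay": 0, "az": 0, "claw": 0.0},
    {"x": 0, "y": 0, "z": 0, "ax": 0, "ay": 0, "az": 0, "claw": 0.0}
  ]
}}

```text
time_s: 6.87
ee_pos: [0.6457, -0.0853, 0.1637]
eef_rot: [3.14, -0.001, -0.053]
force: [0.3, -0.0, 0.7]
grip_width: 0.0255
```

```bash
python3 - <<'E'
from h import *
o=ctrl.get_obs(); p,d=vision.camera("wrist"); cv2.imwrite("pics/w3.png",p[:,:,::-1])
C=cam("wrist",o);P=cloud(C,d)
print(o["ee_pos"],o["eef_rot"])
loc=R.from_euler("xyz",o["eef_rot"]).inv().apply((P-o["ee_pos"]).reshape(-1,3)).reshape(P.shape)
m=(abs(loc[...,0])<.07)&(abs(loc[...,1])<.012)&(abs(loc[...,2]+.03)<.03)&(d>0)
q=loc[m];print(len(q),np.percentile(q,[1,50,99],axis=0))
# tray
top=onz
E
```

```text
[ 0.64574297 -0.08533859  0.16374781] [ 3.14018501e+00 -7.61190400e-04 -5.27908750e-02]
7801 [[-0.03510833 -0.01177024 -0.05351109]
 [-0.00095722 -0.00031814 -0.03104847]
 [ 0.01783344  0.01173388 -0.00219674]]
```

View pics/w3.png

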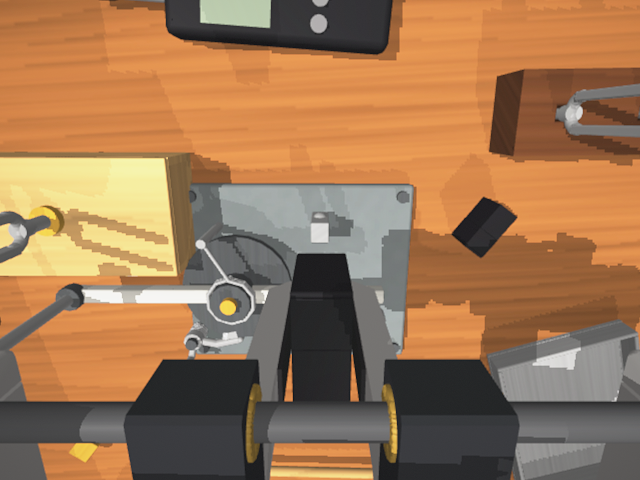

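{"method": "step_arm", "body": {
  "steps": [
    {"x": -0.012, "y": 0.016, "z": 0, "ax": 0, "ay": 0, "az": 0, "claw": 0.0},
    {"x": -0.022, "y": 0.029, "z": 0, "ax": 0, "ay": 0, "az": 0, "claw": 0.0},
    {"x": -0.022, "y": 0.029, "z": 0, "ax": 0, "ay": 0, "az": 0, "claw": 0.0},
    {"x": -0.022, "y": 0.029, "z": 0, "ax": 0, "ay": 0, "az": 0, "claw": 0.0},
    {"x": -0.022, "y": 0.029, "z": 0, "ax": 0, "ay": 0, "az": 0, "claw": 0.0}
  ]
}}

```text
time_s: 7.33
ee_pos: [0.536, -0.21, 0.1576]
eef_rot: [-3.141, 0.005, -0.044]
force: [-0.0, -1.1, -0.4]
grip_width: 0.0258
```

{"method": "step_arm", "body": {
  "steps": [
    {"x": -0.022, "y": 0.029, "z": 0, "ax": 0, "ay": 0, "az": 0, "claw": 0.0},
    {"x": -0.022, "y": 0.029, "z": 0, "ax": 0, "ay": 0, "az": 0, "claw": 0.0},
    {"x": -0.022, "y": 0.029, "z": 0, "ax": 0, "ay": 0, "az": 0, "claw": 0.0},
    {"x": -0.015, "y": 0.02, "z": 0, "ax": 0, "ay": 0, "az": 0, "claw": 0.0},
    {"x": 0, "y": 0, "z": 0, "ax": 0, "ay": 0, "az": 0, "claw": 0.0}
  ]
}}

```text
time_s: 7.75
ee_pos: [0.4397, -0.32, 0.1537]
eef_rot: [-3.138, 0.011, -0.048]
force: [-0.7, 0.8, -0.9]
grip_width: 0.026
```

```bash
python3 - <<'E'
from h import *
to(.445,-.326,.0245,-.053)
p,d=vision.camera("top"); cv2.imwrite("pics/t2.png",p[:,:,::-1])
E
```

```text
shift(mm) [  7.    6.2 129.1] in target frame [  5.6   5.7 129.2] rot [-0.21  0.62  0.31] F [-0.7  0.8 -0.9] t 7.75
```

View pics/t2.png

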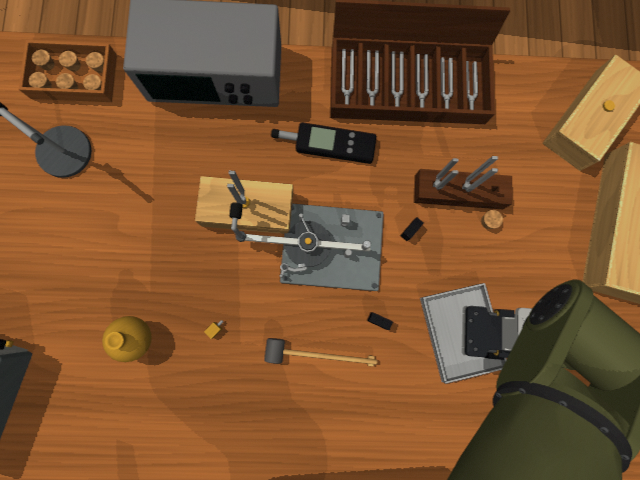

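{"method": "step_arm", "body": {
  "steps": [
    {"x": 0.006, "y": 0.006, "z": 0.02, "ax": -0.2, "ay": 0.6, "az": 0.3, "claw": 0.0},
    {"x": 0, "y": 0, "z": 0.03, "ax": 0, "ay": 0, "az": 0, "claw": 0.0},
    {"x": 0, "y": 0, "z": 0.03, "ax": 0, "ay": 0, "az": 0, "claw": 0.0},
    {"x": 0, "y": 0, "z": 0.02, "ax": 0, "ay": 0, "az": 0, "claw": 0.0},
    {"x": 0, "y": 0, "z": 0, "ax": 0, "ay": 0, "az": 0, "claw": 0.0}
  ]
}}

```text
time_s: 8.22
ee_pos: [0.4483, -0.3223, 0.0489]
eef_rot: [-3.141, -0.002, -0.052]
force: [0.0, 0.7, -1.9]
grip_width: 0.0258
```

```bash
python3 -c "
from h import *
to(.445,-.326,.0245,-.053)"
```

```text
shift(mm) [-3.2  3.9 24.4] in target frame [-3.1  3.9 24.4] rot [-0.03 -0.09  0.04] F [ 0.   0.7 -1.9] t 8.2167
```

{"method": "step_arm", "body": {
  "steps": [
    {"x": -0.003, "y": 0.003, "z": 0.01, "ax": 0, "ay": 0, "az": 0, "claw": 0.0},
    {"x": 0, "y": 0, "z": 0.008, "ax": 0, "ay": 0, "az": 0, "claw": 0.0},
    {"x": 0, "y": 0, "z": 0.003, "ax": 0, "ay": 0, "az": 0, "claw": 0.0},
    {"x": 0, "y": 0, "z": 0.0, "ax": 0, "ay": 0, "az": 0, "claw": 0.0}
  ]
}}

```text
time_s: 8.55
ee_pos: [0.4465, -0.3239, 0.0274]
eef_rot: [-3.141, -0.002, -0.05]
force: [-0.6, -0.5, -0.0]
grip_width: 0.0257
```

{"method": "step_arm", "body": {
  "steps": [
    {"x": 0, "y": 0, "z": 0.002, "ax": 0, "ay": 0, "az": 0, "claw": 0.0},
    {"x": 0, "y": 0, "z": 0.001, "ax": 0, "ay": 0, "az": 0, "claw": 0.0}
  ]
}}

```text
time_s: 8.72
ee_pos: [0.4473, -0.3243, 0.0256]
eef_rot: [3.141, -0.004, -0.05]
force: [0.3, -0.2, -1.4]
grip_width: 0.0258
```

{"method": "step_arm", "body": {
  "steps": [
    {"x": 0, "y": 0, "z": 0.001, "ax": 0, "ay": 0, "az": 0, "claw": 0.0}
  ]
}}

```text
time_s: 8.8
ee_pos: [0.4476, -0.3245, 0.0251]
eef_rot: [3.14, -0.004, -0.05]
force: [0.9, 0.8, -0.1]
grip_width: 0.0259
```

{"method": "step_arm", "body": {
  "steps": [
    {"x": 0, "y": 0, "z": 0.0015, "ax": 0, "ay": 0, "az": 0, "claw": 0.0},
    {"x": 0, "y": 0, "z": 0.001, "ax": 0, "ay": 0, "az": 0, "claw": 0.0}
  ]
}}

```text
time_s: 8.97
ee_pos: [0.448, -0.3248, 0.0232]
eef_rot: [3.139, -0.006, -0.05]
force: [-0.5, 0.1, -0.7]
grip_width: 0.0259
```

{"method": "step_arm", "body": {
  "steps": [
    {"x": 0, "y": 0, "z": 0.001, "ax": 0, "ay": 0, "az": 0, "claw": 0.0}
  ]
}}

```text
time_s: 9.05
ee_pos: [0.4481, -0.3249, 0.0224]
eef_rot: [3.139, -0.006, -0.05]
force: [3.3, 1.3, 7.0]
grip_width: 0.026
```

Contact. Release and retreat.

{"method": "step_arm", "body": {
  "steps": [
    {"x": 0, "y": 0, "z": 0, "ax": 0, "ay": 0, "az": 0, "claw": 0.055},
    {"x": 0, "y": 0, "z": 0, "ax": 0, "ay": 0, "az": 0, "claw": 0.055},
    {"x": 0, "y": 0, "z": 0, "ax": 0, "ay": 0, "az": 0, "claw": 0.055},
    {"x": 0, "y": 0, "z": 0, "ax": 0, "ay": 0, "az": 0, "claw": 0.055},
    {"x": 0, "y": 0, "z": 0, "ax": 0, "ay": 0, "az": 0, "claw": 0.055}
  ]
}}

```text
time_s: 9.47
ee_pos: [0.4482, -0.3251, 0.0227]
eef_rot: [3.139, -0.007, -0.05]
force: [0.2, -0.3, 0.4]
grip_width: 0.0535
```

{"method": "step_arm", "body": {
  "steps": [
    {"x": 0, "y": 0, "z": -0.015, "ax": 0, "ay": 0, "az": 0, "claw": 0.055},
    {"x": 0, "y": 0, "z": -0.03, "ax": 0, "ay": 0, "az": 0, "claw": 0.055},
    {"x": 0, "y": 0, "z": -0.035, "ax": 0, "ay": 0, "az": 0, "claw": 0.055},
    {"x": 0, "y": 0, "z": -0.035, "ax": 0, "ay": 0, "az": 0, "claw": 0.055},
    {"x": 0, "y": 0, "z": -0.02, "ax": 0, "ay": 0, "az": 0, "claw": 0.0}
  ]
}}

```text
time_s: 9.88
ee_pos: [0.4451, -0.3229, 0.1574]
eef_rot: [-3.138, 0.003, -0.05]
force: [-0.3, -0.7, -0.1]
grip_width: 0.0512
```

```bash
python3 - <<'E'
from h import *
o=ctrl.get_obs()
p,d=vision.camera("wrist"); cv2.imwrite("pics/w4.png",p[:,:,::-1]); print(o["time_s"],o["ee_pos"],o["eef_rot"])
E
```

```text
9.8833 [ 0.44505189 -0.32285355  0.15743074] [-3.13772219e+00  2.63849039e-03 -4.99820474e-02]
```

View pics/w4.png

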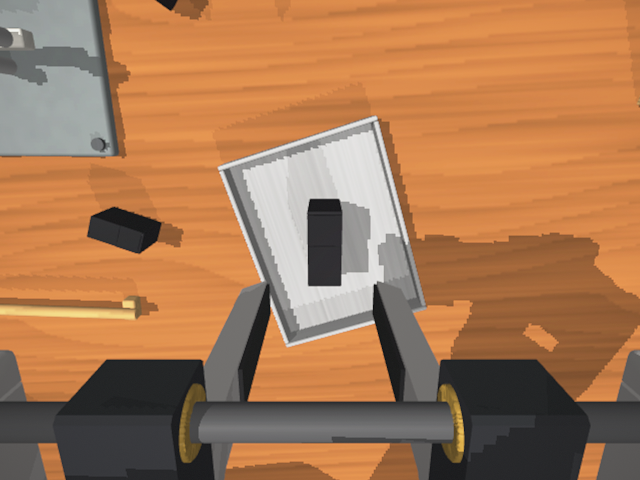

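{"method": "step_arm", "body": {
  "steps": [
    {"x": 0.014, "y": -0.03, "z": 0, "ax": 0, "ay": 0, "az": 0, "claw": 0.0},
    {"x": 0.014, "y": -0.03, "z": 0, "ax": 0, "ay": 0, "az": 0, "claw": 0.0},
    {"x": 0.014, "y": -0.03, "z": 0, "ax": 0, "ay": 0, "az": 0, "claw": 0.0},
    {"x": 0.014, "y": -0.03, "z": 0, "ax": 0, "ay": 0, "az": 0, "claw": 0.0},
    {"x": 0.014, "y": -0.03, "z": 0, "ax": 0, "ay": 0, "az": 0, "claw": 0.0}
  ],
  "grip_force": 30
}}

```text
time_s: 10.35
ee_pos: [0.5247, -0.1777, 0.1634]
eef_rot: [3.139, -0.006, -0.059]
force: [1.0, -1.3, 0.1]
grip_width: 0.0145
```

{"method": "step_arm", "body": {
  "steps": [
    {"x": 0.014, "y": -0.03, "z": 0, "ax": 0, "ay": 0, "az": 0, "claw": 0.0},
    {"x": 0.007, "y": -0.018, "z": 0, "ax": 0, "ay": 0, "az": 0, "claw": 0.0},
    {"x": 0, "y": 0, "z": 0, "ax": 0, "ay": 0, "az": 0, "claw": 0.0}
  ]
}}

```text
time_s: 10.6
ee_pos: [0.551, -0.1237, 0.1627]
eef_rot: [3.14, -0.006, -0.055]
force: [-0.4, -0.0, 0.4]
grip_width: 0.0005
```

```bash
python3 - <<'E'
from h import *
o=ctrl.get_obs()
p,d=vision.camera("wrist"); cv2.imwrite("pics/w5.png",p[:,:,::-1]); np.savez("w5.npz",p=p,d=d)
C=cam("wrist",o);P=cloud(C,d)
m=(P[...,2]>.086)&(P[...,2]<.1)&(abs(P[...,0]-.592)<.025)&(abs(P[...,1]+.123)<.02)
q=P[m];print(len(q),q.min(0),q.max(0),(q.min(0)+q.max(0))/2)
to(.557,-.121,.064,-.054)
E
```

```text
418 [ 0.58409063 -0.12970622  0.08622712] [ 0.59908598 -0.11530696  0.09338641] [ 0.59158831 -0.12250659  0.08980677]
shift(mm) [ 5.7 -4.6 98.7] in target frame [ 6.3 -4.4 98.7] rot [ 0.13 -0.33 -0.07] F [-0.1 -0.   0.4] t 10.65
```

View pics/w5.png

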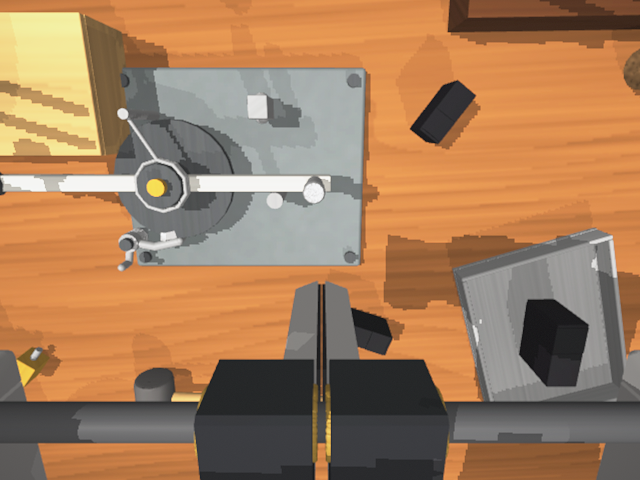

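{"method": "step_arm", "body": {
  "steps": [
    {"x": 0, "y": -0.003, "z": 0.03, "ax": 0, "ay": 0, "az": 0, "claw": 0.0},
    {"x": -0.003, "y": 0, "z": 0.03, "ax": 0, "ay": -0.3, "az": 0, "claw": 0.0},
    {"x": -0.003, "y": 0, "z": 0.02, "ax": 0, "ay": -0.3, "az": 0, "claw": 0.0},
    {"x": 0, "y": 0, "z": 0, "ax": 0, "ay": 0, "az": 0, "claw": 0.0}
  ]
}}

```text
time_s: 10.98
ee_pos: [0.5444, -0.1251, 0.0809]
eef_rot: [3.138, 0.001, -0.056]
force: [-0.7, -0.5, -0.1]
grip_width: 0.0003
```

```bash
python3 -c "
from h import *
to(.565,-.121,.062,-.054)"
```

```text
shift(mm) [20.3 -5.3 18.9] in target frame [20.3 -5.2 18.9] rot [ 0.22  0.09 -0.11] F [-0.7 -0.5 -0.1] t 10.9833
```

{"method": "step_arm", "body": {
  "steps": [
    {"x": 0, "y": -0.005, "z": 0.012, "ax": 0.2, "ay": 0, "az": 0, "claw": 0.0},
    {"x": 0.008, "y": 0, "z": 0.004, "ax": 0, "ay": 0, "az": 0, "claw": 0.0},
    {"x": 0.008, "y": 0, "z": 0.0, "ax": 0, "ay": 0, "az": 0, "claw": 0.0},
    {"x": 0, "y": 0, "z": 0, "ax": 0, "ay": 0, "az": 0, "claw": 0.0}
  ]
}}

```text
time_s: 11.32
ee_pos: [0.5619, -0.1251, 0.067]
eef_rot: [3.141, 0.0, -0.06]
force: [-0.5, -0.0, 0.4]
grip_width: 0.0003
```

```bash
python3 -c "
from h import *
to(.575,-.121,.062,-.054)"
```

```text
shift(mm) [12.8 -4.8  5. ] in target frame [12.8 -4.8  5. ] rot [ 0.06  0.01 -0.32] F [-0.5 -0.   0.4] t 11.3167
```

{"method": "step_arm", "body": {
  "steps": [
    {"x": 0.004, "y": -0.005, "z": 0.003, "ax": 0, "ay": 0, "az": -0.3, "claw": 0.0},
    {"x": 0.004, "y": 0, "z": 0.001, "ax": 0, "ay": 0, "az": 0, "claw": 0.0},
    {"x": 0.003, "y": -0.001, "z": 0.0, "ax": 0, "ay": 0, "az": 0, "claw": 0.0}
  ]
}}

```text
time_s: 11.57
ee_pos: [0.5756, -0.1207, 0.0653]
eef_rot: [3.14, -0.004, -0.055]
force: [-0.5, 0.7, -0.0]
grip_width: 0.0005
```

{"method": "step_arm", "body": {
  "steps": [
    {"x": 0.004, "y": 0, "z": 0.0, "ax": 0, "ay": 0, "az": 0, "claw": 0.0},
    {"x": 0.004, "y": 0, "z": 0.0, "ax": 0, "ay": 0, "az": 0, "claw": 0.0}
  ]
}}

```text
time_s: 11.73
ee_pos: [0.5835, -0.1209, 0.0655]
eef_rot: [3.139, -0.001, -0.054]
force: [-6.9, -1.7, 1.0]
grip_width: 0.0004
```

{"method": "step_arm", "body": {
  "steps": [
    {"x": 0.005, "y": 0, "z": 0.0, "ax": 0, "ay": 0, "az": 0, "claw": 0.0},
    {"x": 0.005, "y": 0, "z": 0.0, "ax": 0, "ay": 0, "az": 0, "claw": 0.0},
    {"x": 0.005, "y": -0.001, "z": 0.0, "ax": 0, "ay": 0, "az": 0, "claw": 0.0}
  ]
}}

```text
time_s: 11.98
ee_pos: [0.5973, -0.1206, 0.0654]
eef_rot: [3.14, 0.006, -0.054]
force: [-8.8, -2.8, 3.5]
grip_width: 0.0006
```

```bash
python3 - <<'E'
from h import *
o=ctrl.get_obs()
p,d=vision.camera("wrist"); cv2.imwrite("pics/w6.png",p[:,:,::-1])
print(o["ee_pos"],o["force"])
E
```

```text
[ 0.59729137 -0.1206177   0.06544584] [-8.81312294 -2.83849723  3.46536675]
```

View pics/w6.png

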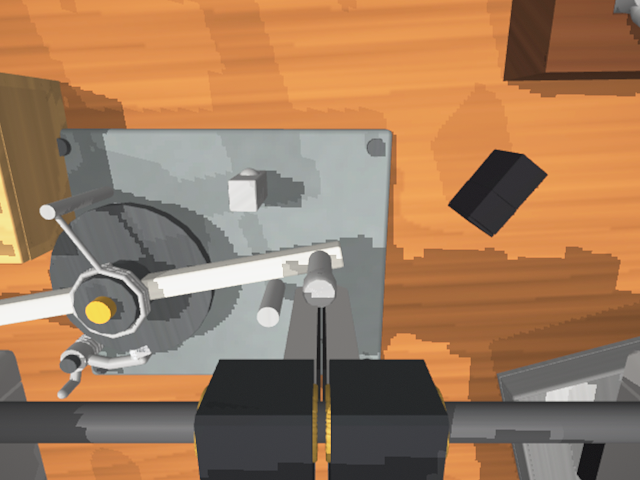

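{"method": "step_arm", "body": {
  "steps": [
    {"x": 0.005, "y": -0.001, "z": 0.0, "ax": 0, "ay": 0, "az": 0, "claw": 0.0},
    {"x": 0.005, "y": -0.001, "z": 0.0, "ax": 0, "ay": 0, "az": 0, "claw": 0.0},
    {"x": 0.005, "y": -0.0015, "z": 0.0, "ax": 0, "ay": 0, "az": 0, "claw": 0.0}
  ]
}}

```text
time_s: 12.28
ee_pos: [0.611, -0.1185, 0.0654]
eef_rot: [3.139, 0.014, -0.054]
force: [-9.0, -2.3, 4.0]
grip_width: 0.0004
```

{"method": "step_arm", "body": {
  "steps": [
    {"x": 0.005, "y": -0.0015, "z": 0.0, "ax": 0, "ay": 0, "az": 0, "claw": 0.0},
    {"x": 0.004, "y": -0.002, "z": 0.0, "ax": 0, "ay": 0, "az": 0, "claw": 0.0}
  ]
}}

```text
time_s: 12.45
ee_pos: [0.6192, -0.1163, 0.0655]
eef_rot: [3.138, 0.019, -0.054]
force: [-8.9, -4.8, 4.2]
grip_width: 0.0004
```

```bash
python3 - <<'E'
from h import *
o=ctrl.get_obs()
p,d=vision.camera("wrist"); cv2.imwrite("pics/w7.png",p[:,:,::-1])
C=cam("wrist",o);P=cloud(C,d)
m=(P[...,2]>.086)&(P[...,2]<.1)&(abs(P[...,0]-o["ee_pos"][0]-.015)<.02)&(abs(P[...,1]-o["ee_pos"][1])<.03)
q=P[m];c=(q.min(0)+q.max(0))/2;v=c[:2]-[.5976,-.0130]
print(len(q),q.max(0)-q.min(0),c,np.linalg.norm(v),"theta",np.arctan2(v[1],v[0])+np.pi/2+.054)
print(o["ee_pos"],o["eef_rot"],o["force"])
E
```

```text
1664 [0.01551937 0.02479108 0.01393796] [ 0.63385047 -0.11782082  0.09301291] 0.11091212969403724 theta 0.3869575152893134
[ 0.61916795 -0.11627265  0.06547034] [ 3.13771843  0.01894124 -0.05408025] [-8.92774632 -4.76264872  4.1689401 ]
```

View pics/w7.png

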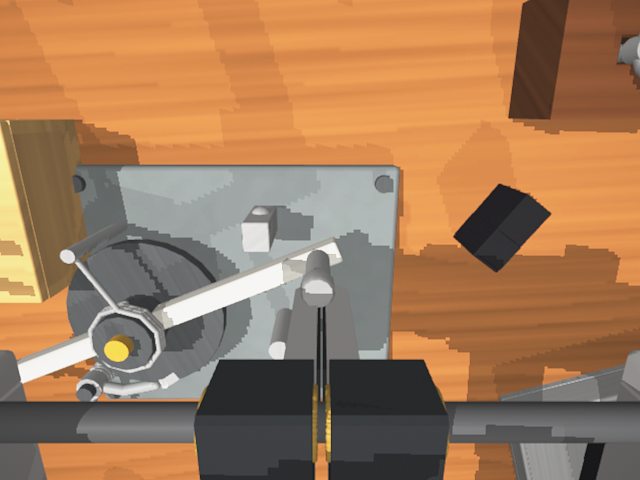

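{"method": "step_arm", "body": {
  "steps": [
    {"x": 0.004, "y": -0.002, "z": 0.0, "ax": 0, "ay": 0.3, "az": 0, "claw": 0.0},
    {"x": 0.003, "y": -0.0015, "z": 0.0, "ax": 0, "ay": 0.3, "az": 0, "claw": 0.0}
  ]
}}

```text
time_s: 12.67
ee_pos: [0.6252, -0.114, 0.0653]
eef_rot: [3.136, 0.014, -0.054]
force: [-9.4, -2.7, 5.1]
grip_width: 0.0002
```

{"method": "step_arm", "body": {
  "steps": [
    {"x": 0.003, "y": -0.0015, "z": 0.0, "ax": 0, "ay": 0.3, "az": 0, "claw": 0.0}
  ]
}}

```text
time_s: 12.75
ee_pos: [0.6276, -0.1132, 0.0652]
eef_rot: [3.135, 0.012, -0.054]
force: [-10.2, -3.5, 5.2]
grip_width: 0.0008
```

```bash
cat > m.py <<'E'
from h import *
import sys
o=ctrl.get_obs()
p,d=vision.camera("wrist"); cv2.imwrite(sys.argv[1],p[:,:,::-1])
C=cam("wrist",o);P=cloud(C,d)
# lever bar top z~.052 : fit line on striker area
t=np.array([.5962,-.0429]);a=-.0542;M=np.array([[np.cos(a),-np.sin(a)],[np.sin(a),np.cos(a)]])
loc=(P[...,:2]-t)@M
m=(abs(P[...,2]-.052)<.0025)&(loc[...,1]<.01)&(loc[...,1]>-.09)&(loc[...,0]>-.005)&(d>0)&(p.min(2)>130)
q=loc[m]
for _ in range(3):
    k=np.polyfit(q[:,1],q[:,0],1);r=q[:,0]-np.polyval(k,q[:,1]);q=q[abs(r)<.008]
print(len(q),"theta lever",-np.arctan(k[0]),"x at y=.03",np.polyval(k,.03),q.min(0),q.max(0))
print(o["time_s"],o["ee_pos"],o["eef_rot"],o["force"])
E
python3 m.py pics/w8.png
```

```text
2904 theta lever 0.4929212177885324 x at y=.03 0.00015870299695305845 [ 0.00516081 -0.0788234 ] [0.06003165 0.00998751]
12.75 [ 0.6275583  -0.11318236  0.06522749] [ 3.13547984  0.01156432 -0.0544499 ] [-10.15092616  -3.47941377   5.1792202 ]
```

View pics/w8.png

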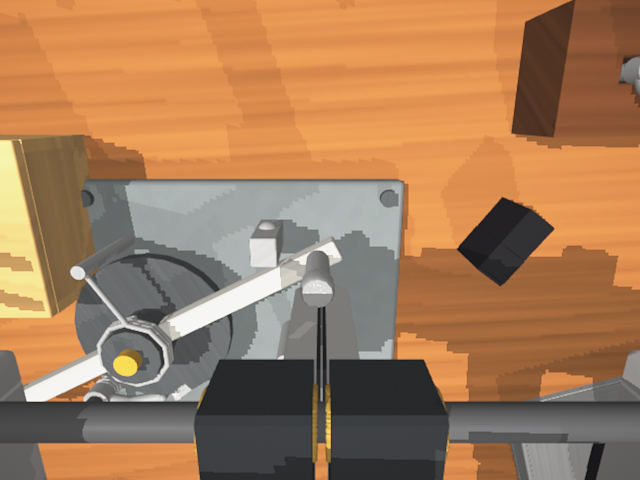

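{"method": "step_arm", "body": {
  "steps": [
    {"x": 0.003, "y": -0.0015, "z": 0.0, "ax": 0, "ay": 0.3, "az": 0, "claw": 0.0}
  ]
}}

```text
time_s: 12.88
ee_pos: [0.6299, -0.1123, 0.0652]
eef_rot: [3.135, 0.009, -0.055]
force: [-10.8, -2.7, 3.7]
grip_width: 0.0008
```

{"method": "step_arm", "body": {
  "steps": [
    {"x": 0.003, "y": -0.0015, "z": 0.0, "ax": 0, "ay": 0.2, "az": 0, "claw": 0.0}
  ]
}}

```text
time_s: 12.97
ee_pos: [0.6312, -0.1119, 0.0651]
eef_rot: [3.133, 0.011, -0.055]
force: [-30.9, -9.8, 13.4]
grip_width: 0.0004
```

```bash
python3 m.py pics/w9.png; python3 -c "
import cv2;i=cv2.imread('pics/w9.png');cv2.imwrite('pics/w9c.png',cv2.resize(i[180:340,200:380],None,fx=3.7,fy=3.7))"
```

```text
3017 theta lever 0.5234882873224291 x at y=.03 0.00010185627441372871 [ 0.00599785 -0.07742287] [0.06311646 0.00998576]
12.9667 [ 0.63116343 -0.11187354  0.06510799] [ 3.13334456  0.01111279 -0.05472796] [-30.88703165  -9.84694407  13.39487842]
```

View pics/w9c.png

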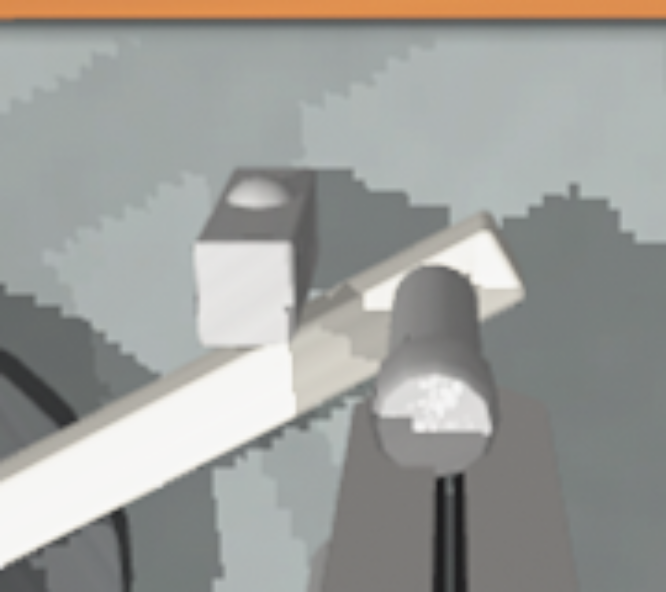

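{"method": "step_arm", "body": {
  "steps": [
    {"x": 0.001, "y": 0, "z": 0.0, "ax": 0, "ay": 0.1, "az": 0, "claw": 0.0}
  ]
}}

```text
time_s: 13.1
ee_pos: [0.6303, -0.1123, 0.0652]
eef_rot: [3.133, 0.015, -0.055]
force: [-12.8, 3.1, 7.3]
grip_width: 0.0004
```

{"method": "step_arm", "body": {
  "steps": [
    {"x": 0.002, "y": 0, "z": 0.0, "ax": 0, "ay": 0.1, "az": 0, "claw": 0.0}
  ]
}}

```text
time_s: 13.18
ee_pos: [0.6307, -0.1122, 0.0652]
eef_rot: [3.134, 0.019, -0.055]
force: [-20.5, 3.4, 9.6]
grip_width: 0.0005
```

```bash
python3 m.py pics/w10.png;python3 - <<'E'
from h import *
for i in range(6): 
    p,d=vision.camera("scene" if i%2 else "top"); o=ctrl.get_obs(); print(o["time_s"],o["ee_pos"],o["force"])
    cv2.imwrite(f"pics/f{i}.png",p[:,:,::-1])
i=cv2.imread('pics/w10.png');cv2.imwrite('pics/w10c.png',cv2.resize(i[180:340,200:380],None,fx=3.7,fy=3.7))
E
```

```text
2994 theta lever 0.5227186442553784 x at y=.03 0.00010996479067650056 [ 0.0057259  -0.07722125] [0.06301409 0.00989504]
13.1833 [ 0.63071438 -0.11219699  0.06520302] [ 3.13356122  0.0186559  -0.05510754] [-20.52192797   3.44301184   9.63089594]
13.2833 [ 0.63065085 -0.1121432   0.06519853] [-18.32675405   1.8858512    8.98130701]
13.3333 [ 0.63064878 -0.11215444  0.06520197] [-18.05924471   0.77673652   9.18735421]
13.3833 [ 0.63065649 -0.11213336  0.06521222] [-17.99929027   2.16794186   9.66023745]
13.4333 [ 0.63066927 -0.11216085  0.06522696] [-17.3147351    1.48870737   9.48027211]
13.4833 [ 0.63064907 -0.11212502  0.0652123 ] [-17.49060652   2.38194364   9.15574871]
13.5333 [ 0.63065519 -0.11216926  0.06522682] [-17.8915458    2.21989911   9.04854493]
```

View pics/w10c.png

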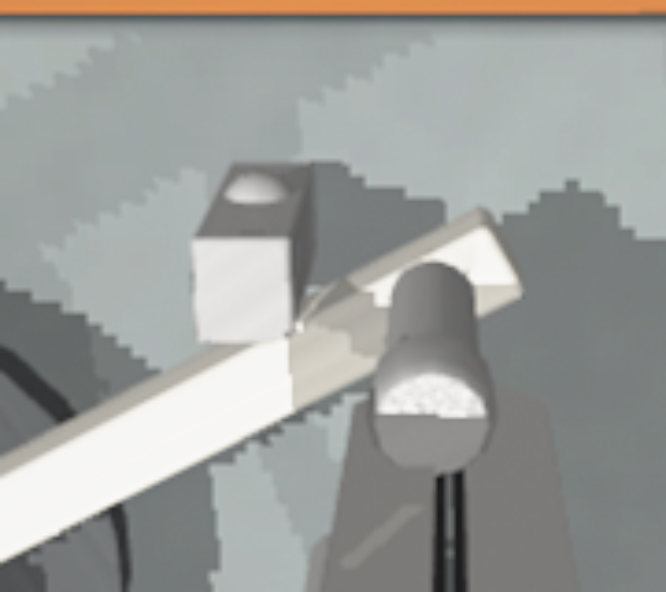

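View pics/f5.png

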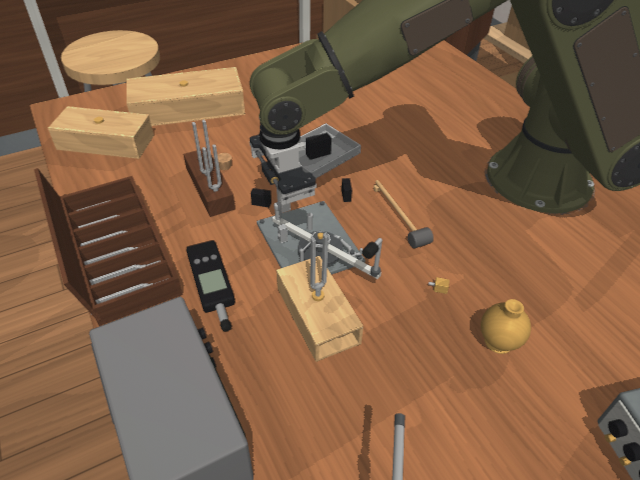

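```bash
python3 -c "
from station import ticket; print(ticket.hand_in())"
```

```text
the job is handed in; nothing more can be done
None
```

The job is handed in at about 13.5 s of the 54 s allowed. The transit block is in the tray and the hammer lever is held back against the stop post.

- **Block:** I gripped it on its long sides near x = +12 mm and pulled it straight up off the stop post. I then set it down and released it near the middle of the tray. The wrist camera after the release showed it standing upright on the tray floor.
- **Lever:** With closed fingers I pushed the cocking post along its arc until the lever met the stop post. At the stop the tool force jumped briefly to about 34 N, most of it along the push, so I eased off. The push now holds steady at about 18 N against a spring of about 11 N. The tool moved less than 0.1 mm over the last 0.35 s before hand-in.

**Last checks:**
- The final wrist picture shows the lever bar touching the stop post.
- The image fit gave a lever angle of 0.52 rad against the nominal 0.50. The stop post's top probably biased that fit, so I trust the contact and the force jump more.
- I did not see or measure the pawl's click. I infer it, because the lever went well past 0.37 rad.
- In the last overall picture the other objects looked to be where they started. I did not measure them.

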